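# Unlock the strainer insert and hang it on the blue drip peg

### The job

Take the strainer insert out of its housing and hang it up to drip dry: turn it anticlockwise (seen from above) by its black grip until its lugs line up with the notches of the collar, lift it straight out, and hang it by the opening in its handle on the blue peg, past the upturned tip, so that it hangs freely above the tray. Leave the jar and the steel mug where they stand.

Things in the scene. Friction and masses are not known exactly. Their poses are not given: they have to be found in the camera images.
- insert: Strainer insert, one rigid piece 178 mm tall, 0.35 kg. Origin: centre of its underside, z up its axis. Steel basket 56 mm diameter, z 0 to 70; cap disc 68 mm diameter, z 70 to 78; above it an upright flat handle in the y-z plane with an opening for a peg (which passes along x) and a black grip plate at the top. Starts locked in the housing, underside 10 mm above the bench.
- eye (a point): Top of the opening in the insert's handle, on the axis at z 128 mm; it rests on the peg when hung. Opening: 36 mm wide (y), from the cap at z 78 up between two side bars 8 mm thick in x, 48 mm apart over the outsides, to an inverted V with its peak here (z 116 at the sides).
- grip (a point): On the axis in the insert's black grip plate, z 165 mm. The plate is 50 mm wide (y), 10 mm thick (x), z 132 to 178; pinch it from above across the 10 mm, along the insert's x.
- housing: Fixed steel strainer housing with a blue-flanged (+y) and a red-flanged (-y) pipe stub. Origin: on the bench on its axis, z up. Insert is free to come out when its y axis lies along the housing's y (relative yaw 0). It starts 0.65 to 0.95 rad clockwise of that (insert yaw less housing yaw is negative); a stop blocks it about 0.1 rad beyond the notches.
- blue_stand: Fixed drip stand with blue peg. Origin: on the bench under the centre of its 24 mm square post (193 mm high); z up, peg points to -x. Peg round, level, 12 mm thick, centre line at z 179, from the post to x = -108 mm; there a tip (centred at x = -102) turns up to z 197. White tray below, 14 mm high, 100 mm wide, x -125 to +15.
- blue_peg (a point): Point on top of the blue peg at x = -60 mm in the stand, z 185 mm: a good place for the eye. The insert's cap needs 46 mm from the post's centre.
- red_stand: The same stand with a red peg; it stays empty.
- jar: Amber jar with green cap, 72 mm diameter, about 110 mm tall; origin under its centre. Bystander.
- mug: Steel mug, 80 mm diameter, 95 mm tall, handle to its +y; origin under its centre. Bystander.
- lug (a point): End of the insert's +y lug (46 mm from the axis, z 74 mm). Two lugs, 14 mm wide and 8 mm high, stick out of the cap along +y and -y, with a yellow mark on the cap beside each. At the start both are hidden under the collar's rim.
- notch (a point): Middle of the +y notch in the collar's rim, 46 mm from the housing's axis, z 99 mm (collar top). Two notches, +y and -y, about 40 degrees wide, green mark outside. The rim between them (inner diameter 76 mm, z 91 to 99) holds the lugs down. Collar 110 mm diameter. Lift 30 mm to clear the lugs, 90 mm to clear the basket.
Things that resemble listed ones, but are neither listed nor needed, are in the scene too. What is shaped like the blue_stand but turquoise is not meant.

How it is judged:
On the way, in this order (a step that is already met when the one before it is completed fails the run):
1. the insert is turned so that its lugs line up with the notches, still down in the housing (angle between the y axis of insert and the y axis of housing, either way round below 0.2 rad and z of insert in the frame of housing below 0.025 m and horizontal distance between insert and housing below 0.01 m), for 0.05 s.
2. the insert is lifted out, its underside more than 90 mm above the bench (height (world z) of insert above 0.09 m), for 0.1 s.
At the end, for the whole second after the job is handed in: Released, the insert hangs at rest on the blue peg: the peak of its opening 20 to 98 mm in front of the post centre, within 15 mm sideways of the peg and 176 to 195 mm above the bench; its axis within 0.25 rad of vertical; below 0.03 m/s and 0.4 rad/s (x of eye in the frame of blue_stand between -0.098 and -0.02 m and y of eye in the frame of blue_stand between -0.015 and 0.015 m and z of eye in the frame of blue_stand between 0.176 and 0.195 m and angle between insert's own z axis and vertical below 0.25 rad and linear speed of insert below 0.03 m/s and angular speed of insert below 0.4 rad/s); the robot touches nothing.
It fails at once if the jar or the mug is moved more than 30 mm or tipped over (distance of any of jar, mug from where it was at the start of the episode above 0.03 m or angle between any of jar, mug's own z axis and vertical above 0.6 rad).
It also fails if it takes over 54 s, if anything falls off the work surface, if the arm or the gripper's body presses on something with over 40 N, if the wrist force passes 120 N, or if a joint passes its speed limit or range.

### The arm

A 6-joint arm with a two-finger parallel gripper is mounted at the origin on the work surface. World frame = base frame: x ahead of the robot, y to its left, z up, the work surface at z = 0. Lengths are in m, angles in rad, forces in N, time in s.
With the tool pointing down it reaches from about 0.4 to 0.825 m from the base axis. Payload 7 kg.
Tool frame: the origin (TCP) lies on the centre line of the jaws, within the pads' length; the fingertips stand 22 mm ahead of it and the grasp point (between the pads) lies 3 mm ahead of it; z points along the fingers, y is the line along which they close (so a half turn about z gives the same grasp; the last joint's range is limited). The gripper opens to 88 mm and grips with 3 to 60 N. Pads are 19 mm wide; open, the fingers measure 130 mm over their backs; the gripper's body (78 mm by 193 mm) begins 47 mm behind the grasp point.
Start: joints at [1.552, 0.359, 0.012, 0, -1.224, -0.288], TCP at [0.204, 0.643, 0.219] pointing down, gripper open.
Joint ranges: [-3.07, 3.07], [-1.43, 2.12], [-1.02, 1.25], [-3.03, 1.67], [-3.05, -0], [-3.03, 3.03]. Speed limits (rad/s): [2.39, 2.39, 3.01, 3.14, 3.14, 3.14].

### API

Orientations are given as a unit quaternion [x, y, z, w].
In Python, from cell import * gives the robot as it stands.
- The arm moves only by the shell command python3 -m creep 'ROWS' [FORCE]. ROWS is JSON, a list of rows, each an object of numbers: "rx", "ry", "rz": the turn, a rotation vector about the world's x, y, z in rad; "x", "y", "z": the shift along the world's x, y, z in m; "hand": the gripper's target within -1 to 1 (fully open at 1, half-way at 0, shut at -1). In form: [{"rx": .., "ry": .., "rz": .., "x": .., "y": .., "z": .., "hand": ..}, ...]. A call has 1 to 12 rows; each row is the pose to reach, as a shift and turn from the pose commanded when the call began; what a row does not reach only later rows make up. A row lasts 1/8 s, in which the tool goes at most 62.5 mm and 10.7 degrees, less where a joint would pass 70% of its speed; a pose out of reach is approached as far as the arm can. A call with a gripper value outside its range is refused whole. The fingers move at their own pace and stop on an object; FORCE is the grip in N (left out, the last holds). Time passes only in rows, so rows that repeat a pose let the fingers close. It gives the time, the measured TCP pose, the force and the opening at its end, in the units of the state.
- read_state(): the state, without advancing time (a new reading comes with each control period).
- read_camera(name): name is "side" or "top"; returns the picture (420x560x3 uint8, red, green, blue); there is no depth.
- calibration(name): a dict with "fovy" (degrees; the focal length in pixels is half the picture's height over the tangent of half this angle, whatever the lens; pixels are square), "cx", "cy" (the principal point, pixels), "eye" and "attitude" of the camera in the world. Camera axes: x right, y down, z forward; pixel columns grow to the right and rows downward; lengths in m; the calibration is good to about 2 mm. A picture is of the moment at which its call begins. calibration takes no time and is no camera call.
- job_done(): hands the job in, once; it reports no verdict.
The state is a dict: "t": time; "qpos": joint angles; "joint_velocities": joint speeds; "joint_torque": joint torques, N m; "tcp_pos": TCP position; "tcp_rot": TCP orientation; "contact_force": force on the tool from outside, world axes, zero at the start; "wrist_torque": the same for the moment, N m; "gripper_width": opening from 0.0 (shut) to 1.0 (fully open).
Only numpy, scipy, OpenCV 4.12 (cv2) and the standard library are available. Lean on these libraries where they do the work, as an engineer would, in place of code of your own. Each camera call takes 0.05 s, during which the arm holds its last target. There are 200 camera calls.

## Working session

There is one attempt and no reset: what is moved stays moved. The work goes in short steps, Python scripts to look and compute and a shell command to move; the robot and the scene stay as the last step left them, time stands still between calls to the robot, and variables do not carry over. Pictures are saved under pics/ and viewed, on a budget of 10 in all, crops included, one or two more only if the job needs it, and the job is handed in when it is done.

```bash
mkdir -p pics; ls; python3 - <<'E'
from cell import *
import cv2
for n in ("side","top"):
    im=read_camera(n); cv2.imwrite(f"pics/{n}0.png",im[:,:,::-1]); print(n,calibration(n))
print(read_state())
E
```

```text
pics
side {'fovy': 49.12873062427922, 'cx': 285.9305813476842, 'cy': 213.61296519830725, 'eye': array([ 0.55295208, -0.76978901,  0.66600354]), 'attitude': array([ 0.88017026, -0.04107987,  0.02933571, -0.47196628])}
top {'fovy': 49.34529456609779, 'cx': 278.29229116478206, 'cy': 216.8250444648601, 'eye': array([0.50410729, 0.04884703, 1.0827948 ]), 'attitude': array([ 0.71038888, -0.69857453,  0.05296319, -0.06735106])}
{'t': 0.1, 'qpos': array([ 1.55211450e+00,  3.59285253e-01,  1.11470015e-02, -2.81731110e-04,
       -1.22408032e+00, -2.88096934e-01]), 'joint_velocities': array([ 0.0005519 , -0.0011968 ,  0.00179678, -0.00121628,  0.00035691,
        0.00017627]), 'joint_torque': array([-1.71265376e-03, -5.84158623e+01,  2.93750167e+01,  7.01557875e+00,
        1.01757518e-02, -4.84889142e-05]), 'tcp_pos': array([0.20374596, 0.6430527 , 0.2177391 ]), 'tcp_rot': array([ 9.88251309e-01, -1.52835949e-01, -3.57451994e-05,  7.22467239e-04]), 'contact_force': array([-0.03846954, -0.25262398, -0.67534317]), 'wrist_torque': array([-0.07194911, -0.00979498,  0.04513542]), 'gripper_width': 0.9979906106585564}
```

View pics/side0.png

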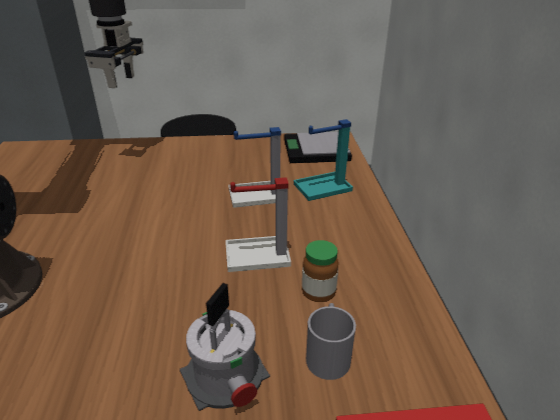

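View pics/top0.png

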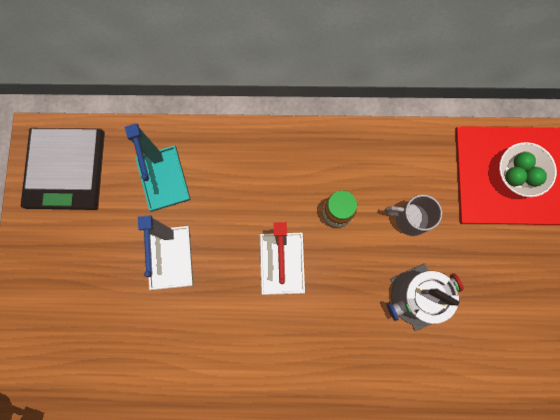

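The top view shows two blue-pegged stands: a grey post with a white tray, post top (145,222), and a turquoise one at (133,132). The red stand is at (280,228). The target is the grey and white stand at (145,222). The only housing and insert is at (432,297), with the black plate at (437,296). The jar is at (342,207) and the mug at (422,214). Next is a close crop to check this choice.

```bash
cat > h.py <<'E'
from cell import *
import cv2, numpy as np
from scipy.spatial.transform import Rotation as R
H=420
def ray(n,u,v):
    c=calibration(n); f=H/2/np.tan(np.radians(c["fovy"])/2)
    return c["eye"],R.from_quat(c["attitude"]).apply([(u-c["cx"])/f,(v-c["cy"])/f,1])
def onz(n,u,v,z):
    e,d=ray(n,u,v); return e+d*(z-e[2])/d[2]
def proj(n,p):
    c=calibration(n); f=H/2/np.tan(np.radians(c["fovy"])/2)
    q=R.from_quat(c["attitude"]).inv().apply(np.asarray(p)-c["eye"]); return q[...,0]/q[...,2]*f+c["cx"],q[...,1]/q[...,2]*f+c["cy"]
def two(a,b):
    (e,d),(g,k)=ray("top",*a),ray("side",*b)
    s=np.linalg.lstsq(np.c_[d,-k],g-e,rcond=None)[0]
    P,Q=e+d*s[0],g+k*s[1]; return (P+Q)/2,np.linalg.norm(P-Q)
def crop(n,x,y,w,h,s):
    return cv2.resize(read_camera(n)[y:y+h,x:x+w,::-1],None,fx=s,fy=s,interpolation=cv2.INTER_CUBIC)
E
python3 - <<'E'
from h import *
a=crop("top",382,245,100,100,4);b=crop("side",172,275,100,100+40,4)[:560]
c=crop("top",120,200,100,100,2)
L=np.vstack([a,np.pad(c,((0,0),(0,200),(0,0)))])[:560]
cv2.imwrite("pics/c1.png",np.hstack([L,b]))
E
```

```text
(no output)
```

View pics/c1.png

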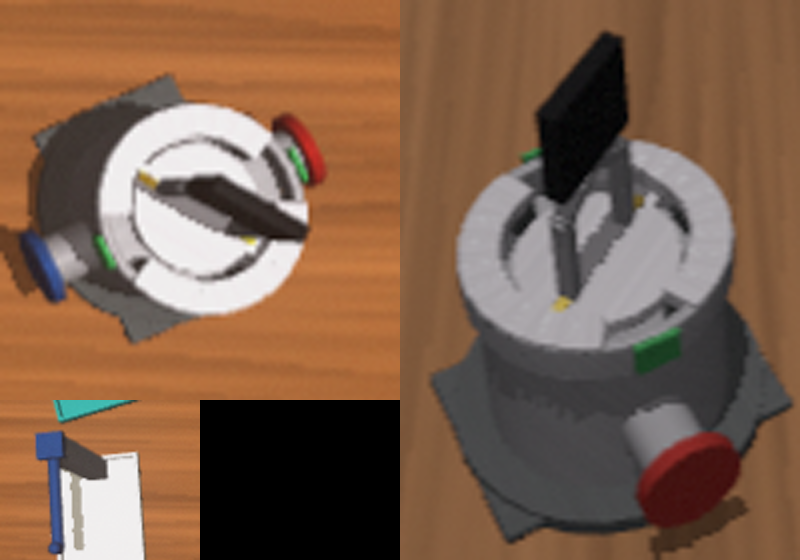

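```bash
python3 - <<'E'
from h import *
np.set_printoptions(precision=4,suppress=True)
T=read_camera("top");hsv=cv2.cvtColor(T,cv2.COLOR_RGB2HSV)
def ends(n,a,b,z,l):
    p,q=onz(n,*a,z),onz(n,*b,z); d=p-q; print(l,p,q,"mid",(p+q)[:2]/2,"len",np.linalg.norm(d),"yaw of y",np.arctan2(-d[0],d[1]))
def cen(lo,hi,x,y,w,h):
    m=cv2.inRange(hsv,lo,hi)[y:y+h,x:x+w]; k,_,st,ce=cv2.connectedComponentsWithStats(m)
    return [(st[i,4],ce[i]+[x,y]) for i in range(1,k) if st[i,4]>4]
print("green",cen((45,100,60),(80,255,255),385,260,80,70))
print("yellow",cen((20,110,100),(35,255,255),405,275,60,50))
ends("top",(408.2,307.5),(456.5,286.2),.099,"green")
ends("top",(419,289.5),(444.5,305),.088,"yellow")
ends("side",(226.2,284.3),(209,303),.188,"plate side")
# collar outline: bright low-saturation
m=cv2.inRange(hsv,(0,0,195),(180,40,255));m[:, :400]=0;m[:270]=0;m[330:]=0;m[:,465:]=0
cs=max(cv2.findContours(m,0,1)[0],key=cv2.contourArea);el=cv2.fitEllipse(cv2.convexHull(cs));print(el,onz("top",*el[0],.099))
print("collar guess",onz("top",433,297,.099))
# blue peg
m=cv2.inRange(hsv,(105,120,50),(125,255,255));m[:205]=0;m[:,200:]=0
y,x=np.nonzero(m);print(x.min(),x.max(),y.min(),y.max())
for v in range(y.min(),y.max()+1,4): print(v,x[y==v].min(),x[y==v].max(),end="; ")
print()
for l,p in dict(postL=(139,217),postR=(151.5,217),postBL=(140,229),postBR=(152,228.5)).items(): print(l,onz("top",*p,.193))
S=read_camera("side");hs=cv2.cvtColor(S,cv2.COLOR_RGB2HSV);m=cv2.inRange(hs,(105,100,40),(125,255,255));m[:,:225]=0;m[:,290:]=0;m[:120]=0;m[150:]=0
y,x=np.nonzero(m);print("side",x.min(),x.max(),y.min(),y.max())
for u in range(x.min(),x.max()+1,4): print(u,y[x==u].min(),y[x==u].max(),end="; ")
E
```

```text
green [(np.int32(12), array([456.5, 286.5])), (np.int32(16), array([407.6875, 307.9375]))]
yellow [(np.int32(9), array([418.5556, 289.6667]))]
green [ 0.4841 -0.206   0.099 ] [ 0.5302 -0.3088  0.099 ] mid [ 0.5071 -0.2574] len 0.11270121091154187 yaw of y 0.4215118583766379
yellow [ 0.522  -0.2329  0.088 ] [ 0.4905 -0.2857  0.088 ] mid [ 0.5063 -0.2593] len 0.06146107905990765 yaw of y -0.5391219535967977
plate side [ 0.5209 -0.24    0.188 ] [ 0.4964 -0.2779  0.188 ] mid [ 0.5086 -0.2589] len 0.045107315847305374 yaw of y -0.5742459128606154
((432.45758056640625, 296.3142395019531), (49.55414581298828, 52.442543029785156), 133.092041015625) [ 0.5082 -0.2575  0.099 ]
collar guess [ 0.5068 -0.2586  0.099 ]
138 150 216 275
216 149 149; 220 138 150; 224 139 150; 228 139 148; 232 144 148; 236 145 148; 240 145 148; 244 145 148; 248 145 148; 252 145 149; 256 146 149; 260 146 149; 264 146 149; 268 146 149; 272 146 147; 
postL [0.6525 0.3452 0.193 ]
postR [0.6529 0.3202 0.193 ]
postBL [0.6285 0.3415 0.193 ]
postBR [0.6298 0.3177 0.193 ]
side 233 280 127 138
233 132 132; 237 132 138; 241 135 138; 245 135 138; 249 134 137; 253 134 137; 257 134 137; 261 133 136; 265 133 136; 269 133 136; 273 128 135; 277 127 134;
```

The choice holds up: black plate, yellow marks, hidden lugs and green notches at the housing, and a grey post with white tray at the blue stand. The insert is at about (0.507, -0.258) with yaw about -0.56. The housing yaw is about 0.42. Moving now.

```bash
python3 -m creep '[{"z":0.06,"hand":1},{"z":0.12,"hand":1},{"z":0.16,"hand":1},{"x":0.2,"y":-0.4,"z":0.16,"rz":-0.9,"hand":1},{"x":0.2,"y":-0.4,"z":0.16,"rz":-0.9,"hand":1},{"x":0.2,"y":-0.4,"z":0.16,"rz":-0.9,"hand":1},{"x":0.2,"y":-0.4,"z":0.16,"rz":-0.9,"hand":1},{"x":0.2,"y":-0.4,"z":0.16,"rz":-0.9,"hand":1},{"x":0.2,"y":-0.4,"z":0.16,"rz":-0.9,"hand":1},{"x":0.2,"y":-0.4,"z":0.16,"rz":-0.9,"hand":1},{"x":0.2,"y":-0.4,"z":0.16,"rz":-0.9,"hand":1},{"x":0.2,"y":-0.4,"z":0.16,"rz":-0.9,"hand":1}]' 20; python3 - <<'E'
from h import *
s=read_state();print(s["qpos"],s["tcp_pos"],s["tcp_rot"])
for p in ((146,232),(147.5,268),(147.6,272)): print(onz("top",*p,.185))
E
```

```text
[ 1.55211120e+00  3.58765427e-01  1.17125849e-02 -8.41138495e-05
 -1.22408855e+00 -2.88081611e-01] [0.20382557 0.64335803 0.21835733] [ 9.88257615e-01 -1.52796775e-01 -1.60237267e-05  1.76283527e-04]
[0.6237415  0.33170113 0.185     ]
[0.55244525 0.32389614 0.185     ]
[0.54463927 0.32317343 0.185     ]invalid input
```

```bash
python3 -m creep '[{"rx":0,"ry":0,"rz":0,"x":0,"y":0,"z":0.06,"hand":1},{"rx":0,"ry":0,"rz":0,"x":0,"y":0,"z":0.12,"hand":1},{"rx":0,"ry":0,"rz":0,"x":0,"y":0,"z":0.16,"hand":1},{"rx":0,"ry":0,"rz":-0.18,"x":0.025,"y":-0.05,"z":0.16,"hand":1},{"rx":0,"ry":0,"rz":-0.36,"x":0.05,"y":-0.1,"z":0.16,"hand":1},{"rx":0,"ry":0,"rz":-0.54,"x":0.075,"y":-0.15,"z":0.16,"hand":1},{"rx":0,"ry":0,"rz":-0.72,"x":0.1,"y":-0.2,"z":0.16,"hand":1},{"rx":0,"ry":0,"rz":-0.9,"x":0.125,"y":-0.25,"z":0.16,"hand":1},{"rx":0,"ry":0,"rz":-0.9,"x":0.15,"y":-0.3,"z":0.16,"hand":1},{"rx":0,"ry":0,"rz":-0.9,"x":0.175,"y":-0.35,"z":0.16,"hand":1},{"rx":0,"ry":0,"rz":-0.9,"x":0.2,"y":-0.4,"z":0.16,"hand":1}]' 20
```

```text
t: 1.72
tcp_pos: [0.4042, 0.2417, 0.379]
tcp_rot: [0.824, -0.567, -0.0, -0.001]
contact_force: [0.9, -0.0, 0.2]
gripper_width: 1.001
```

```bash
python3 -m creep '[{"rx":0,"ry":0,"rz":-0.15,"x":0.01,"y":-0.05,"z":0,"hand":1},{"rx":0,"ry":0,"rz":-0.3,"x":0.02,"y":-0.1,"z":0,"hand":1},{"rx":0,"ry":0,"rz":-0.45,"x":0.03,"y":-0.15,"z":0,"hand":1},{"rx":0,"ry":0,"rz":-0.6,"x":0.04,"y":-0.2,"z":0,"hand":1},{"rx":0,"ry":0,"rz":-0.75,"x":0.05,"y":-0.25,"z":0,"hand":1},{"rx":0,"ry":0,"rz":-0.91,"x":0.06,"y":-0.3,"z":0,"hand":1},{"rx":0,"ry":0,"rz":-0.91,"x":0.07,"y":-0.35,"z":0,"hand":1},{"rx":0,"ry":0,"rz":-0.91,"x":0.085,"y":-0.4,"z":-0.01,"hand":1},{"rx":0,"ry":0,"rz":-0.91,"x":0.095,"y":-0.45,"z":-0.04,"hand":1},{"rx":0,"ry":0,"rz":-0.91,"x":0.103,"y":-0.5,"z":-0.08,"hand":1},{"rx":0,"ry":0,"rz":-0.91,"x":0.103,"y":-0.5,"z":-0.1,"hand":1},{"rx":0,"ry":0,"rz":-0.91,"x":0.103,"y":-0.5,"z":-0.1,"hand":1}]' 20
python3 - <<'E'
from h import *
a=crop("top",362,225,140,140,2.5);b=crop("side",152,205,160,140,2.5)
print(read_state()["qpos"])
cv2.imwrite("pics/c2.png",np.hstack([a,b]))
E
```

```text
t: 3.22
tcp_pos: [0.5057, -0.2569, 0.2767]
tcp_rot: [-0.49, 0.872, 0.001, -0.001]
contact_force: [-0.0, -0.2, 0.7]
gripper_width: 0.998
[-1.23722058e-01  1.48551577e-01 -1.31594905e-01  5.13237022e-04
 -1.28962833e+00 -4.22027456e-01]
```

View pics/c2.png

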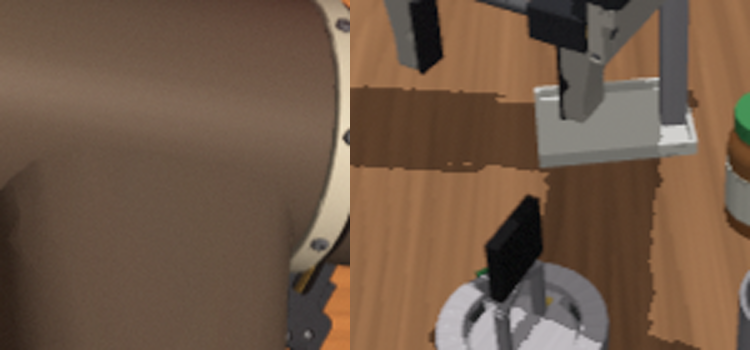

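The fingers are at (420,50) and (580,110) in the side crop. They straddle the plate at (515,245), open across its thickness. Descending and closing.

```bash
python3 -m creep '[{"rx":0,"ry":0,"rz":0,"x":0.001,"y":-0.001,"z":-0.03,"hand":1},{"rx":0,"ry":0,"rz":0,"x":0.001,"y":-0.001,"z":-0.06,"hand":1},{"rx":0,"ry":0,"rz":0,"x":0.001,"y":-0.001,"z":-0.08,"hand":1},{"rx":0,"ry":0,"rz":0,"x":0.001,"y":-0.001,"z":-0.1,"hand":1},{"rx":0,"ry":0,"rz":0,"x":0.001,"y":-0.001,"z":-0.102,"hand":1},{"rx":0,"ry":0,"rz":0,"x":0.001,"y":-0.001,"z":-0.102,"hand":-0.4},{"rx":0,"ry":0,"rz":0,"x":0.001,"y":-0.001,"z":-0.102,"hand":-0.7},{"rx":0,"ry":0,"rz":0,"x":0.001,"y":-0.001,"z":-0.102,"hand":-1},{"rx":0,"ry":0,"rz":0,"x":0.001,"y":-0.001,"z":-0.102,"hand":-1},{"rx":0,"ry":0,"rz":0,"x":0.001,"y":-0.001,"z":-0.102,"hand":-1},{"rx":0,"ry":0,"rz":0,"x":0.001,"y":-0.001,"z":-0.102,"hand":-1}]' 30
python3 - <<'E'
from h import *
b=crop("side",152,215,150,130,3);s=read_state();print(s["contact_force"],s["wrist_torque"],s["gripper_width"]*88)
cv2.imwrite("pics/c3.png",b)
E
```

```text
t: 4.7
tcp_pos: [0.5078, -0.2576, 0.1765]
tcp_rot: [-0.49, 0.872, 0.0, -0.0]
contact_force: [-0.3, 0.3, 0.2]
gripper_width: 0.373
[-0.51879653 -0.17929481  0.19730543] [ 0.11396892 -0.05323624  0.00985672] 29.04271829690928
```

View pics/c3.png

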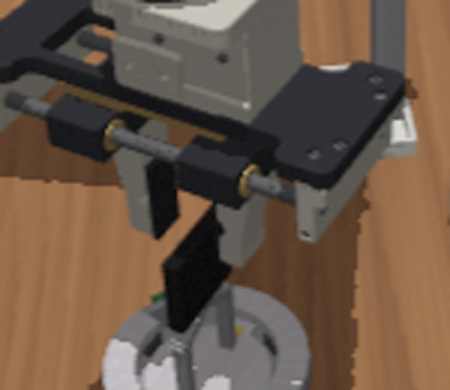

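```bash
python3 -m creep '[{"rx":0,"ry":0,"rz":0,"x":0,"y":0,"z":0,"hand":-1},{"rx":0,"ry":0,"rz":0,"x":0,"y":0,"z":0,"hand":-1},{"rx":0,"ry":0,"rz":0,"x":0,"y":0,"z":0,"hand":-1},{"rx":0,"ry":0,"rz":0,"x":0,"y":0,"z":0,"hand":-1},{"rx":0,"ry":0,"rz":0,"x":0,"y":0,"z":0,"hand":-1},{"rx":0,"ry":0,"rz":0,"x":0,"y":0,"z":0,"hand":-1}]' 40
python3 - <<'E'
from h import *
s=read_state();print(s["contact_force"],s["wrist_torque"],s["gripper_width"]*88)
E
```

```text
t: 5.5
tcp_pos: [0.5079, -0.2575, 0.1765]
tcp_rot: [-0.49, 0.872, 0.0, 0.0]
contact_force: [-0.1, 0.9, -0.1]
gripper_width: 0.099
[-0.05156411  0.90092017 -0.11941601] [ 0.57877171 -0.07558245 -0.00304982] 8.695460861524387
```

```bash
python3 -m creep '[{"rx":0,"ry":0,"rz":0,"x":0,"y":0,"z":0,"hand":-1},{"rx":0,"ry":0,"rz":0.1,"x":0,"y":0,"z":0,"hand":-1},{"rx":0,"ry":0,"rz":0.2,"x":0,"y":0,"z":0,"hand":-1},{"rx":0,"ry":0,"rz":0.3,"x":0,"y":0,"z":0,"hand":-1},{"rx":0,"ry":0,"rz":0.4,"x":0,"y":0,"z":0,"hand":-1},{"rx":0,"ry":0,"rz":0.5,"x":0,"y":0,"z":0,"hand":-1},{"rx":0,"ry":0,"rz":0.6,"x":0,"y":0,"z":0,"hand":-1},{"rx":0,"ry":0,"rz":0.7,"x":0,"y":0,"z":0,"hand":-1},{"rx":0,"ry":0,"rz":0.8,"x":0,"y":0,"z":0,"hand":-1},{"rx":0,"ry":0,"rz":0.88,"x":0,"y":0,"z":0,"hand":-1},{"rx":0,"ry":0,"rz":0.88,"x":0,"y":0,"z":0,"hand":-1}]' 50
python3 - <<'E'
from h import *
b=crop("side",152,265,130,120,5);s=read_state();print(s["contact_force"],s["wrist_torque"],s["gripper_width"]*88,s["qpos"])
a=R.from_quat(s["tcp_rot"]).apply([0,1,0]);print("tool y yaw",np.arctan2(a[1],a[0]))
cv2.imwrite("pics/c4.png",b)
E
```

```text
t: 6.88
tcp_pos: [0.5078, -0.2577, 0.1764]
tcp_rot: [0.815, -0.58, -0.0, 0.0]
contact_force: [0.9, -0.6, -0.6]
gripper_width: 0.1
[-0.78872797 -0.29926236 -1.55838776] [-0.10564245 -0.05049642  0.03932005] 8.605096695143944 [-1.25958095e-01  2.18079151e-01 -2.85572211e-01  1.64824743e-04
 -1.06744535e+00  4.58030625e-01]
tool y yaw -2.8094405963729945
```

View pics/c4.png

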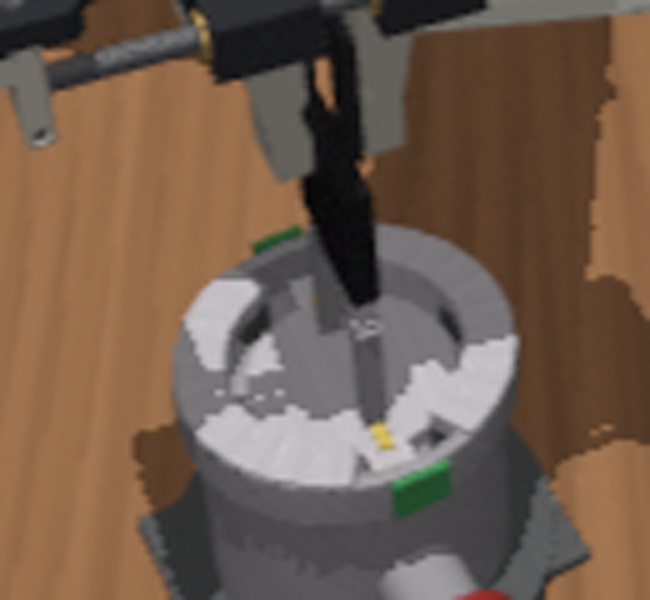

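The lug now shows in the notch at about (390,455), just left of the notch middle, with the gap at (435,435) and the green mark at (422,487). It needs about 0.1 rad more.

```bash
python3 -m creep '[{"rx":0,"ry":0,"rz":0.05,"x":0,"y":0,"z":0,"hand":-1},{"rx":0,"ry":0,"rz":0.1,"x":0,"y":0,"z":0,"hand":-1},{"rx":0,"ry":0,"rz":0.1,"x":0,"y":0,"z":0,"hand":-1},{"rx":0,"ry":0,"rz":0.1,"x":0,"y":0,"z":0,"hand":-1}]' 50
python3 - <<'E'
from h import *
b=read_camera("side");s=read_state();print(s["contact_force"],s["wrist_torque"],s["gripper_width"]*88)
a=R.from_quat(s["tcp_rot"]).apply([0,1,0]);print("tool y yaw",np.arctan2(a[1],a[0])+np.pi)
hs=cv2.cvtColor(b,cv2.COLOR_RGB2HSV)
c=np.array([.5075,-.258])
for n,lo,hi,z in(("yel",(20,110,100),(35,255,255),.088),("grn",(45,100,60),(80,255,255),.094)):
    m=cv2.inRange(hs,lo,hi)[300:375,175:260];k,_,st,ce=cv2.connectedComponentsWithStats(m)
    for i in range(1,k):
        if st[i,4]>4: p=onz("side",*(ce[i]+[175,300]),z)[:2]-c; print(n,st[i,4],p,np.linalg.norm(p),np.arctan2(p[0],-p[1]))
E
```

```text
t: 7.42
tcp_pos: [0.5077, -0.2575, 0.1764]
tcp_rot: [0.842, -0.539, -0.0, 0.0]
contact_force: [-0.2, -0.5, -2.5]
gripper_width: 0.096
[ 0.59051     0.28752722 -2.68547565] [-0.06055805 -0.00690541 -0.00726777] 8.7384619775545
tool y yaw 0.432514782519946
yel 12 [ 0.01286058 -0.0254197 ] 0.02848781389924359 0.4683801452268872
grn 12 [-0.02503703  0.05489861] 0.06033829637436465 -2.713711159099583
grn 82 [ 0.02314865 -0.0529315 ] 0.05777199978817434 0.41226953852582154
```

The insert yaw is about 0.43 and the notch yaw about 0.42, so they are aligned. Lifting straight up.

```bash
python3 -m creep '[{"rx":0,"ry":0,"rz":0,"x":0,"y":0,"z":0.006,"hand":-1},{"rx":0,"ry":0,"rz":0,"x":0,"y":0,"z":0.012,"hand":-1},{"rx":0,"ry":0,"rz":0,"x":0,"y":0,"z":0.02,"hand":-1}]' 50
python3 -c "
from h import *
s=read_state();print(s['contact_force'],s['gripper_width']*88,s['tcp_pos'])"
```

```text
t: 7.85
tcp_pos: [0.5078, -0.2575, 0.1971]
tcp_rot: [0.843, -0.538, -0.0, 0.0]
contact_force: [-0.1, -0.1, -3.3]
gripper_width: 0.097
[-0.11218961 -0.13125534 -3.31289094] 8.577123831177222 [ 0.5078488  -0.2575231   0.19706329]
```

```bash
python3 -m creep '[{"rx":0,"ry":0,"rz":0,"x":0,"y":0,"z":0.015,"hand":-1},{"rx":0,"ry":0,"rz":0,"x":0,"y":0,"z":0.03,"hand":-1},{"rx":0,"ry":0,"rz":0,"x":0,"y":0,"z":0.05,"hand":-1},{"rx":0,"ry":0,"rz":0,"x":0,"y":0,"z":0.07,"hand":-1},{"rx":0,"ry":0,"rz":0,"x":0,"y":0,"z":0.09,"hand":-1},{"rx":0,"ry":0,"rz":0,"x":0,"y":0,"z":0.115,"hand":-1},{"rx":0,"ry":0,"rz":0,"x":0,"y":0,"z":0.14,"hand":-1},{"rx":0,"ry":0,"rz":0,"x":0,"y":0,"z":0.165,"hand":-1},{"rx":0,"ry":0,"rz":0,"x":0,"y":0,"z":0.185,"hand":-1},{"rx":0,"ry":0,"rz":0,"x":0,"y":0,"z":0.2,"hand":-1},{"rx":0,"ry":0,"rz":0,"x":0,"y":0,"z":0.2,"hand":-1}]' 50
```

```text
t: 9.22
tcp_pos: [0.5082, -0.2577, 0.398]
tcp_rot: [0.843, -0.538, 0.001, -0.0]
contact_force: [-0.0, -0.4, -3.6]
gripper_width: 0.098
```

```bash
python3 - <<'E'
from h import *
np.set_printoptions(precision=4,suppress=True)
S=read_camera("side"); T=read_camera("top")
hs=cv2.cvtColor(S,cv2.COLOR_RGB2HSV)
s=read_state();print(s["tcp_pos"],s["contact_force"])
# peg in side view: centre line at z .179 ; columns
m=cv2.inRange(hs,(105,100,40),(125,255,255));m[:,:225]=0;m[:,290:]=0;m[:120]=0;m[150:]=0
pts=[]
for u in range(243,270):
    v=np.nonzero(m[:,u])[0]
    if len(v): pts.append(onz("side",u,v.mean(),.179)[:2])
pts=np.array(pts);k=np.polyfit(pts[:,0],pts[:,1],1);print("side line",pts[0],pts[-1],"yaw",np.arctan(k[0]),"y at .58",np.polyval(k,.58))
ht=cv2.cvtColor(T,cv2.COLOR_RGB2HSV);m=cv2.inRange(ht,(105,100,30),(125,255,255))
pts=[]
for v in range(233,264):
    u=np.nonzero(m[v,135:160])[0]
    if len(u): pts.append(onz("top",u.mean()+135,v,.179)[:2])
if pts:
    pts=np.array(pts);k=np.polyfit(pts[:,0],pts[:,1],1);print("top line",pts[0],pts[-1],"yaw",np.arctan(k[0]),"y at .58",np.polyval(k,.58))
for p in ((0.641,.331,.193),(.535,.32,.197)): print(proj("top",p),proj("side",p))
print("tip tri",two((147.3,273),(236,131.5)))
print("red tip",onz("top",282,282,.197))
cv2.imwrite("pics/c5.png",np.hstack([crop("side",225,115,70,95,5.5),crop("top",125,205,55,95,5.5)]))
E
```

```text
[ 0.5077 -0.2573  0.396 ] [ 0.2506 -0.1084 -4.034 ]
side line [0.5588 0.3242] [0.626  0.3319] yaw 0.12248656727345657 y at .58 0.327919261546568
top line [0.6225 0.3324] [0.5626 0.3254] yaw 0.11633759797507631 y at .58 0.3278569164931716
(np.float64(145.71115388829082), np.float64(222.82299755883082)) (np.float64(274.8191392013973), np.float64(129.4231383527743))
(np.float64(147.03230665607924), np.float64(276.7280910189934)) (np.float64(233.32123510883468), np.float64(130.85961700612094))
tip tri (array([0.5419, 0.3206, 0.1948]), np.float64(0.0006221826695365683))
red tip [0.5296 0.0589 0.197 ]
```

View pics/c5.png

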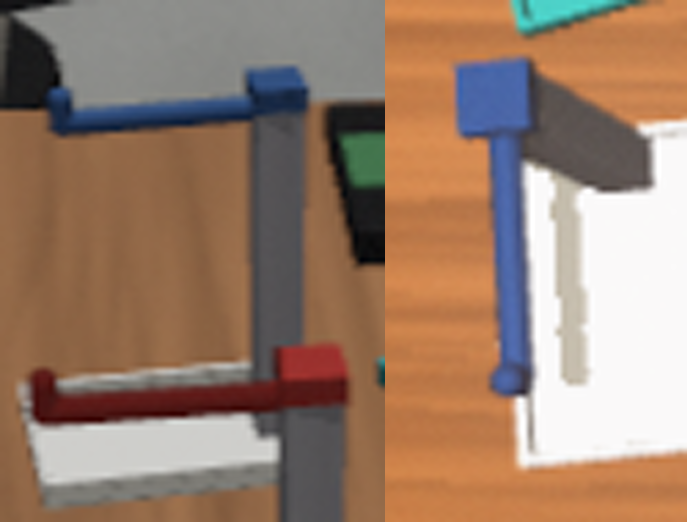

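The grey-post blue stand is confirmed: peg and upturned tip in the side crop at (60,100), in the top crop at (510,380). Both views put the peg at y=0.328 at x=0.58, with yaw 0.118. Target eye position is (0.581, 0.328). Approaching via (0.48, 0.316) in front of the tip.

```bash
python3 -m creep '[{"rx":0,"ry":0,"rz":0,"x":-0.01,"y":0.03,"z":0,"hand":-1},{"rx":0,"ry":0,"rz":-0.05,"x":-0.02,"y":0.08,"z":0,"hand":-1},{"rx":0,"ry":0,"rz":-0.1,"x":-0.03,"y":0.13,"z":0,"hand":-1},{"rx":0,"ry":0,"rz":-0.15,"x":-0.04,"y":0.18,"z":0,"hand":-1},{"rx":0,"ry":0,"rz":-0.2,"x":-0.05,"y":0.23,"z":0,"hand":-1},{"rx":0,"ry":0,"rz":-0.25,"x":-0.05,"y":0.28,"z":0,"hand":-1},{"rx":0,"ry":0,"rz":-0.31,"x":-0.05,"y":0.33,"z":0,"hand":-1},{"rx":0,"ry":0,"rz":-0.31,"x":-0.045,"y":0.38,"z":0,"hand":-1},{"rx":0,"ry":0,"rz":-0.31,"x":-0.04,"y":0.43,"z":0,"hand":-1},{"rx":0,"ry":0,"rz":-0.31,"x":-0.035,"y":0.48,"z":0,"hand":-1},{"rx":0,"ry":0,"rz":-0.31,"x":-0.03,"y":0.53,"z":-0.02,"hand":-1},{"rx":0,"ry":0,"rz":-0.31,"x":-0.026,"y":0.574,"z":-0.05,"hand":-1}]' 50 && python3 -m creep '[{"rx":0,"ry":0,"rz":0,"x":0,"y":0,"z":-0.03,"hand":-1},{"rx":0,"ry":0,"rz":0,"x":0,"y":0,"z":-0.06,"hand":-1},{"rx":0,"ry":0,"rz":0,"x":0,"y":0,"z":-0.09,"hand":-1},{"rx":0,"ry":0,"rz":0,"x":0,"y":0,"z":-0.097,"hand":-1},{"rx":0,"ry":0,"rz":0,"x":0,"y":0,"z":-0.097,"hand":-1},{"rx":0,"ry":0,"rz":0,"x":0,"y":0,"z":-0.097,"hand":-1}]'
python3 - <<'E'
from h import *
s=read_state();p=s["tcp_pos"];a=R.from_quat(s["tcp_rot"]).apply([0,1,0]);print(p,s["contact_force"],s["wrist_torque"],np.arctan2(a[1],a[0]))
cv2.imwrite("pics/c6.png",crop("side",165,65,135,145,4))
for z in (-.038,-.088,-.166): print(proj("side",p+[0,0,z]))
E
```

```text
t: 10.92
tcp_pos: [0.4819, 0.3185, 0.3459]
tcp_rot: [0.75, -0.662, 0.0, -0.0]
contact_force: [0.6, -0.1, -3.4]
gripper_width: 0.1
t: 11.68
tcp_pos: [0.4825, 0.3169, 0.251]
tcp_rot: [0.75, -0.662, 0.0, -0.001]
contact_force: [-0.2, -0.0, -2.7]
gripper_width: 0.097
[0.48251601 0.31686616 0.25099768] [-0.2411441  -0.02325884 -2.65125334] [ 0.08423684 -0.01674111  0.00760063] -3.017523722994319
(np.float64(211.81960289792983), np.float64(125.97078768698445))
(np.float64(213.31533941109794), np.float64(144.37124890125102))
(np.float64(215.51280585256026), np.float64(171.40434976480842))
```

View pics/c6.png

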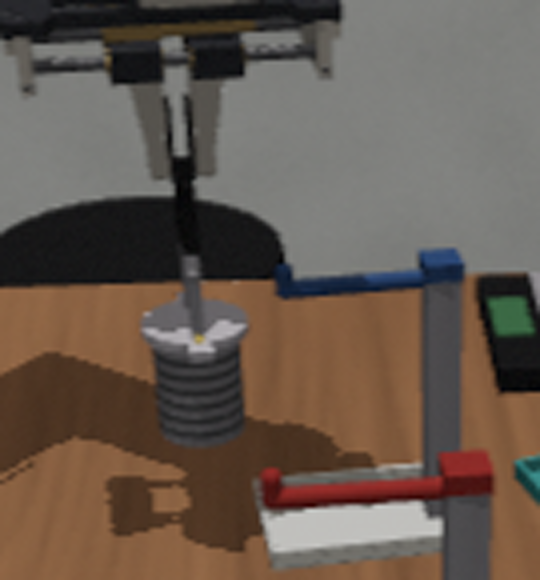

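The insert hangs upright in the gripper, with the cap at (195,322) and the base at (200,430). Both are within 1 px of prediction. The peg tip is at (282,275). Advancing over the tip.

```bash
python3 -m creep '[{"rx":0,"ry":0,"rz":0,"x":0.01,"y":0.001,"z":0.002,"hand":-1},{"rx":0,"ry":0,"rz":0,"x":0.02,"y":0.002,"z":0.002,"hand":-1},{"rx":0,"ry":0,"rz":0,"x":0.03,"y":0.003,"z":0.002,"hand":-1},{"rx":0,"ry":0,"rz":0,"x":0.04,"y":0.004,"z":0.002,"hand":-1},{"rx":0,"ry":0,"rz":0,"x":0.05,"y":0.005,"z":0.002,"hand":-1},{"rx":0,"ry":0,"rz":0,"x":0.06,"y":0.006,"z":0.002,"hand":-1},{"rx":0,"ry":0,"rz":0,"x":0.07,"y":0.008,"z":0.002,"hand":-1},{"rx":0,"ry":0,"rz":0,"x":0.07,"y":0.008,"z":0.002,"hand":-1}]' && python3 -m creep '[{"rx":0,"ry":0,"rz":0,"x":0.01,"y":0.001,"z":0,"hand":-1},{"rx":0,"ry":0,"rz":0,"x":0.02,"y":0.002,"z":0,"hand":-1},{"rx":0,"ry":0,"rz":0,"x":0.029,"y":0.003,"z":0,"hand":-1},{"rx":0,"ry":0,"rz":0,"x":0.029,"y":0.003,"z":0,"hand":-1}]'
python3 - <<'E'
from h import *
s=read_state();p=s["tcp_pos"];print(p,s["contact_force"],s["wrist_torque"])
cv2.imwrite("pics/c7.png",crop("side",205,65,90,125,4.8))
E
```

```text
t: 12.72
tcp_pos: [0.5526, 0.3246, 0.2512]
tcp_rot: [0.749, -0.662, 0.0, 0.0]
contact_force: [0.2, 0.0, -3.2]
gripper_width: 0.099
t: 13.22
tcp_pos: [0.5816, 0.3275, 0.2512]
tcp_rot: [0.749, -0.662, 0.0, 0.0]
contact_force: [1.3, -0.0, -3.5]
gripper_width: 0.097
[0.58159866 0.32746231 0.25116107] [ 1.31153519 -0.01361082 -3.47429244] [ 0.10990299 -0.15345289 -0.00619071]
```

View pics/c7.png

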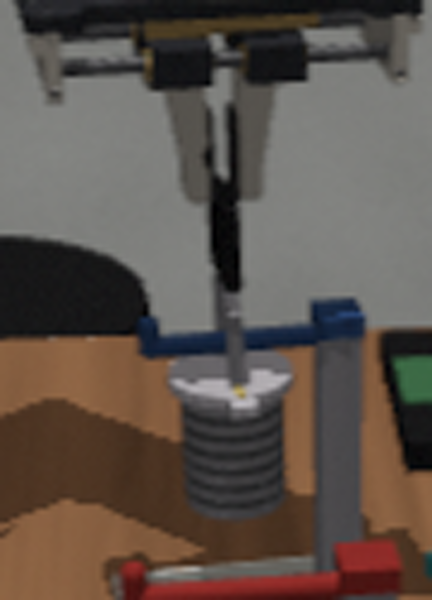

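The peg runs through the opening, behind the near bar at (235,335). The cap's edge at (293,370) clears the post at (318,370). Lowering onto the peg.

```bash
python3 -m creep '[{"rx":0,"ry":0,"rz":0,"x":0,"y":0,"z":-0.007,"hand":-1},{"rx":0,"ry":0,"rz":0,"x":0,"y":0,"z":-0.014,"hand":-1},{"rx":0,"ry":0,"rz":0,"x":0,"y":0,"z":-0.02,"hand":-1},{"rx":0,"ry":0,"rz":0,"x":0,"y":0,"z":-0.024,"hand":-1},{"rx":0,"ry":0,"rz":0,"x":0,"y":0,"z":-0.024,"hand":-1}]'
```

```text
t: 13.9
tcp_pos: [0.5807, 0.3274, 0.2272]
tcp_rot: [0.75, -0.662, -0.0, 0.0]
contact_force: [1.4, -0.4, -3.7]
gripper_width: 0.099
```

```bash
python3 -m creep '[{"rx":0,"ry":0,"rz":0,"x":0,"y":0,"z":-0.002,"hand":-1},{"rx":0,"ry":0,"rz":0,"x":0,"y":0,"z":-0.004,"hand":-1},{"rx":0,"ry":0,"rz":0,"x":0,"y":0,"z":-0.004,"hand":-1}]'; python3 -c "
from h import *
print(read_state()['wrist_torque'])"
```

```text
t: 14.28
tcp_pos: [0.5813, 0.3276, 0.2244]
tcp_rot: [0.75, -0.662, 0.0, -0.001]
contact_force: [-1.6, -0.3, 1.8]
gripper_width: 0.104
[-0.00606709  0.09274075 -0.02427897]
```

The weight has gone onto the peg: fz went from -3.7 to +1.8 N. Releasing with a small opening, then rising.

```bash
python3 -m creep '[{"rx":0,"ry":0,"rz":0,"x":0,"y":0,"z":0,"hand":-0.7},{"rx":0,"ry":0,"rz":0,"x":0,"y":0,"z":0,"hand":-0.6},{"rx":0,"ry":0,"rz":0,"x":0,"y":0,"z":0,"hand":-0.5},{"rx":0,"ry":0,"rz":0,"x":0,"y":0,"z":0,"hand":-0.4},{"rx":0,"ry":0,"rz":0,"x":0,"y":0,"z":0,"hand":-0.4},{"rx":0,"ry":0,"rz":0,"x":0,"y":0,"z":0,"hand":-0.4},{"rx":0,"ry":0,"rz":0,"x":0,"y":0,"z":0,"hand":-0.4},{"rx":0,"ry":0,"rz":0,"x":0,"y":0,"z":0,"hand":-0.4}]' 20; python3 - <<'E'
from h import *
cv2.imwrite("pics/c8.png",crop("side",205,65,90,125,4.8))
E
```

```text
t: 15.28
tcp_pos: [0.5809, 0.3275, 0.2235]
tcp_rot: [0.75, -0.662, -0.0, 0.0]
contact_force: [-0.2, 0.3, -0.3]
gripper_width: 0.304
```

View pics/c8.png

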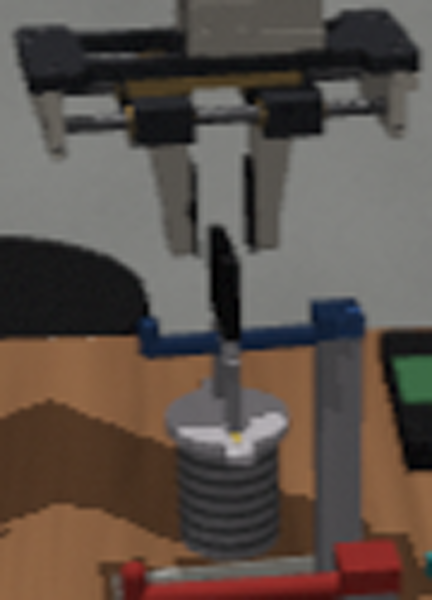

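The fingers are clear and the insert hangs upright on the peg, plate at (225,285). Withdrawing upward.

```bash
python3 -m creep '[{"rx":0,"ry":0,"rz":0,"x":0,"y":0,"z":0.02,"hand":-0.4},{"rx":0,"ry":0,"rz":0,"x":0,"y":0,"z":0.04,"hand":-0.4},{"rx":0,"ry":0,"rz":0,"x":0,"y":0,"z":0.07,"hand":-0.4},{"rx":0,"ry":0,"rz":0,"x":0,"y":0,"z":0.1,"hand":-0.4},{"rx":0,"ry":0,"rz":0,"x":0,"y":0,"z":0.13,"hand":-0.4},{"rx":0,"ry":0,"rz":0,"x":-0.04,"y":-0.04,"z":0.15,"hand":-0.4},{"rx":0,"ry":0,"rz":0,"x":-0.08,"y":-0.08,"z":0.15,"hand":-0.4},{"rx":0,"ry":0,"rz":0,"x":-0.08,"y":-0.08,"z":0.15,"hand":-0.4},{"rx":0,"ry":0,"rz":0,"x":-0.08,"y":-0.08,"z":0.15,"hand":-0.4},{"rx":0,"ry":0,"rz":0,"x":-0.08,"y":-0.08,"z":0.15,"hand":-0.4},{"rx":0,"ry":0,"rz":0,"x":-0.08,"y":-0.08,"z":0.15,"hand":-0.4},{"rx":0,"ry":0,"rz":0,"x":-0.08,"y":-0.08,"z":0.15,"hand":-0.4}]' && python3 -m creep '[{"rx":0,"ry":0,"rz":0,"x":0,"y":0,"z":0,"hand":-0.4},{"rx":0,"ry":0,"rz":0,"x":0,"y":0,"z":0,"hand":-0.4},{"rx":0,"ry":0,"rz":0,"x":0,"y":0,"z":0,"hand":-0.4},{"rx":0,"ry":0,"rz":0,"x":0,"y":0,"z":0,"hand":-0.4},{"rx":0,"ry":0,"rz":0,"x":0,"y":0,"z":0,"hand":-0.4},{"rx":0,"ry":0,"rz":0,"x":0,"y":0,"z":0,"hand":-0.4},{"rx":0,"ry":0,"rz":0,"x":0,"y":0,"z":0,"hand":-0.4},{"rx":0,"ry":0,"rz":0,"x":0,"y":0,"z":0,"hand":-0.4},{"rx":0,"ry":0,"rz":0,"x":0,"y":0,"z":0,"hand":-0.4},{"rx":0,"ry":0,"rz":0,"x":0,"y":0,"z":0,"hand":-0.4},{"rx":0,"ry":0,"rz":0,"x":0,"y":0,"z":0,"hand":-0.4},{"rx":0,"ry":0,"rz":0,"x":0,"y":0,"z":0,"hand":-0.4}]'
python3 - <<'E'
from h import *
c=[read_camera("side") for _ in range(12)]
d=[int(cv2.absdiff(c[0],x)[60:210,200:300].max()) for x in c[1:]];print("motion diff",d)
cv2.imwrite("pics/c9.png",cv2.resize(c[-1][60:360,190:370,::-1],None,fx=2,fy=2,interpolation=cv2.INTER_CUBIC))
E
```

```text
t: 16.82
tcp_pos: [0.5012, 0.2478, 0.3729]
tcp_rot: [0.75, -0.662, -0.0, 0.001]
contact_force: [0.1, 1.3, -0.0]
gripper_width: 0.299
t: 18.32
tcp_pos: [0.5009, 0.2475, 0.3736]
tcp_rot: [0.75, -0.662, -0.0, -0.0]
contact_force: [0.2, 0.3, -0.4]
gripper_width: 0.299
motion diff [10, 8, 10, 8, 8, 7, 9, 7, 8, 8, 9]
```

View pics/c9.png

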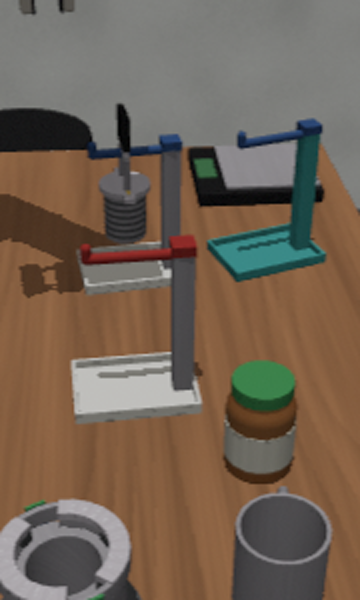

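The insert hangs upright and at rest on the blue peg at (124,160), above the white tray. The housing is empty, and the jar and mug have not moved.

```bash
python3 -c "
from cell import *
print(job_done())"
```

```text
the job is handed in; nothing more can be done
None
```

The strainer insert is hanging on the blue peg of the grey-post stand with the white tray, and the job is handed in. I turned it about 0.98 rad anticlockwise until it lined up with the notches (insert yaw about 0.43, notches about 0.42). Then I lifted it straight out, threaded the opening over the upturned tip, lowered it until the peg took the weight, and released it.

- **Last checks:** In the side view the insert hangs upright between tip and post, about 60 mm from the post centre by the arm's position. It showed no movement above image noise over 12 frames (0.6 s). The gripper is well clear, with no contact force, and the jar and mug look unmoved. The robot clock read about 18.9 s of the 54 s allowed.
- **Disagreements:** The first estimate of the starting angle was 0.96 to 0.99 rad, slightly over the stated 0.95. The yellow mark later read 0.04 rad off the arm's yaw. Neither affected the result. The first move command was refused as invalid because its rows left out some values; nothing moved.
- **Not measured:** I did not measure the hung insert's position or tilt numerically after release.

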